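# Fit the tamper of the capsule filler over its hidden pin and hold it down

### The job

Take the blue capsule tamper by its black bar handle, bring it between the two white rails of the capsule filler with the bar running along the rails, and slide it along the channel as far as needed until the socket under it drops over the brass locating pin, so that it lies flat on the steel deck. Then press the tamper and the sprung deck fully down, and finish while still holding it down by the handle. Leave the steel tin, the green-lidded jar and the amber packet where they stand.

Things in the scene. Friction and masses are not known exactly. Their poses are not given: they have to be found in the camera images.
- tamper: Loose, 0.24-0.38 kg: blue plate 90 (x) x 80 (y) x 16 mm; on its middle a black bar handle 56 mm long (x), 18 mm thick (y), from 16 to 61 mm up: grip across the 18 mm. Origin: centre of the underside, z up; there the underside has a socket 13 (x) x 16 (y) mm, 16 mm deep. The same after half a turn. Starts flat on the worktop.
- filler: Fixed capsule filler 170 (x) x 128 (y) x 64 mm; origin: centre of its underside, on the worktop; x runs along the channel, z up. White rails along x, 160 mm long, leave a channel 84 mm wide (2 mm play each side of the tamper) up to 55 mm above the worktop; lips above flare to about 92 mm at 64 mm. Channel open at both ends above 24 mm.
- channel_mid (a point): Middle of the channel, 48 mm above the worktop: the height of the brass pin's tip. The pin (10 mm thick, tip tapered to 6 mm) stands on this line (y = 0) anywhere within 15 mm of here along the filler's x; just where is not given. It is sprung: gives from about 1.2 N, then 1.2 N per mm, 3 mm at most, and springs up into the socket.
- deck_plate (a joint): How far the sprung steel deck is pressed down: 0 up, 0.006 m at its stop. Takes about 6 N to start and 15 N at the stop (the tamper's own 3 N included).
- deck_mid (a point): Middle of the deck's top, axes as the filler's, moves with the deck; deck 130 (x) x 82 (y) mm, with a slot 44 x 16 mm for the pin. Tamper's underside above the worktop: 45 to 48 mm while it rides on the pin, 40 mm when seated on the unpressed deck, 34 mm pressed fully down.
- tin: Bystander: open round steel tin, 80 mm across, 43 mm high; origin under its centre.
- green_jar: Bystander: glass jar with green lid, 62 mm across, 102 mm high; origin under its centre.
- amber_packet: Bystander: amber paper packet tied with string, 83 x 117 x 36 mm; origin under its centre.

How it is judged:
On the way:
1. the tamper is lifted clear of the worktop (height (world z) of tamper above 0.03 m and contact force between the fingers and tamper above 1 N), for 0.1 s.
At the end, for the whole second after the job is handed in: Tamper flat on the deck (gap < 2 mm, tilt < 0.06 rad), socket over the pin (within 22 mm along, 6 mm across of the filler's middle, 0.1 rad of the rails), deck held at least 4.5 of its 6 mm down with over 5 N, gripper still on the tamper (over 3 N), at rest (value of joint deck_plate above 0.0045 m and z of tamper in the frame of deck_mid between -0.003 and 0.002 m and x of tamper in the frame of filler between -0.022 and 0.022 m and y of tamper in the frame of filler between -0.006 and 0.006 m and angle between the x axis of tamper and the x axis of filler, either way round below 0.1 rad and angle between tamper's own z axis and vertical below 0.06 rad and contact force between tamper and filler above 5 N and contact force between the fingers and tamper above 3 N and linear speed of tamper below 0.02 m/s); the arm keeps its last pose, push and grip.
It fails at once if the steel tin was moved (distance of tin from where it was at the start of the episode above 0.02 m).
It fails at once if the green-lidded jar was moved (distance of green_jar from where it was at the start of the episode above 0.02 m).
It fails at once if the amber packet was moved (distance of amber_packet from where it was at the start of the episode above 0.02 m).
It also fails if it takes over 61 s, if anything falls off the work surface, if the arm or the gripper's body presses on something with over 40 N, if the wrist force passes 120 N, or if a joint passes its speed limit or range.

### The arm

A 7-joint arm with a two-finger parallel gripper is mounted at the origin on the work surface; the furniture and walls round the work are solid. World frame = base frame: x ahead of the robot, y to its left, z up, the work surface at z = 0. Lengths are in m, angles in rad, forces in N, time in s.
With the tool pointing down it reaches from about 0.425 to 1.025 m from the base axis. Payload 9.4 kg.
Tool frame: the origin (TCP) lies between the finger pads; the fingertips stand 25 mm ahead of it and the grasp point (between the pads) lies 6 mm ahead of it (ctrl.tcp_to_tips is the distance from the TCP to the fingertips, in m); z points along the fingers, y is the line along which they close (so a half turn about z gives the same grasp; the last joint's range is limited). The gripper opens to 93 mm and grips with 3 to 60 N. Pads are 15 mm wide; open, the fingers measure 128 mm over their backs; the gripper's body (75 mm by 188 mm) begins 65 mm behind the grasp point.
Start: joints at [1.161, 0.599, -0.003, 1.599, 0.002, 0.943, -0.08], TCP at [0.237, -0.685, 0.221] pointing down, gripper open.
Joint ranges: [-2.57, 2.57], [-0.35, 1.97], [-1.29, 1.29], [0.11, 2.56], [-1.05, 4.19], [0.11, 1.86], [-2.63, 2.63]. Speed limits (rad/s): [2.22, 2.22, 3.01, 3.01, 3.14, 3.14, 3.14].

### API

Orientations are given as a unit quaternion [x, y, z, w].
In Python, from rig import ctrl gives the robot as it stands.
- The arm moves only by the tool send_rows, never from a script. Its argument "rows" is text: rows parted by semicolons, each of 5 numbers parted by spaces: the shift along the world's x, y, z in m, then the turn about the world's z in rad, then the opening, from 0 (shut) to 1 (fully open). A call has 1 to 5 rows; each row shifts and turns the commanded pose from where the row before left it; what a row does not reach is not made up. A row lasts 1/10 s, in which the tool goes at most 50 mm and 8.59 degrees, less where a joint would pass 70% of its speed; a pose out of reach is approached as far as the arm can. A call with a gripper value outside its range is refused whole. The fingers move at their own pace and stop on an object; "squeeze" is the grip in N (left out, the last holds). Time passes only in rows, so rows that do not move let the fingers close. It gives the time, the measured TCP pose, the force, the opening and the grip force at its end, in the units of the state.
- ctrl.get_state(): the state, without advancing time (a new reading comes with each control period).
- ctrl.camera(name): name is "scene" or "top"; returns the picture (420x560x3 uint8, red, green, blue); there is no depth.
- ctrl.camera_model(name): a dict with "fx", "fy", "cx", "cy" (pixels), "extrinsics" (4x4, takes a point from camera to world coordinates). Camera axes: x right, y down, z forward; pixel columns grow to the right and rows downward; lengths in m; the calibration is good to about 2 mm. A picture is of the moment at which its call begins. camera_model takes no time and is no camera call.
- ctrl.hand_in(): hands the job in; it is judged then, once.
The state is a dict: "t": time; "joint_positions": joint angles; "joint_velocities": joint speeds; "tau": joint torques, N m; "tcp_pos": TCP position; "tool_rot": TCP orientation; "contact_force": force on the tool from outside, world axes, zero at the start; "torque": the same for the moment, N m; "width": finger opening in m; "finger_force": force on a finger pad.
Only numpy, scipy, OpenCV 4.12 (cv2) and the standard library are available. Lean on these libraries where they do the work, as an engineer would, in place of code of your own. Each camera call takes 0.05 s, during which the arm holds its last target. There are 200 camera calls.

## Working session

There is one attempt and no reset: what is moved stays moved. The work goes in short steps, Python scripts to look and compute and a tool call to move; the robot and the scene stay as the last step left them, time stands still between calls to the robot, and variables do not carry over. Pictures are saved under pics/ and viewed, at most 10 in all, crops included, and the job is handed in when it is done.

Besides the shell and the picture viewer there is one more tool, called in YAML: its name, and indented under it one key for each argument. send_rows: Moves the arm, as the interface text tells. Its arguments: {"type":"object","properties":{"rows":{"type":"string"},"squeeze":{"type":"number"}},"required":["rows"]}

```bash
mkdir -p pics; python3 - <<'E'
from rig import ctrl
import cv2
for n in("scene","top"):
    cv2.imwrite(f"pics/{n}0.png",ctrl.camera(n)[:,:,::-1]); m=ctrl.camera_model(n); print(n,m)
s=ctrl.get_state();print(s['t'],s['tcp_pos'],s['tool_rot'],s['width'])
E
```

```text
scene {'fx': 448.8607819817645, 'fy': 448.8607819817645, 'cx': 277.24782574799895, 'cy': 217.01163719864263, 'extrinsics': array([[-0.66109185, -0.53188922,  0.52919885,  0.06126465],
       [-0.75009815,  0.485077  , -0.44950314,  0.21434451],
       [-0.01761632, -0.69411394, -0.71964957,  0.69379416],
       [ 0.        ,  0.        ,  0.        ,  1.        ]])}
top {'fx': 403.5478565269346, 'fy': 403.5478565269346, 'cx': 280.19798955238247, 'cy': 215.60109007449535, 'extrinsics': array([[-0.01292874, -0.998556  ,  0.05214176,  0.4534921 ],
       [-0.9999033 ,  0.01317808,  0.00444104, -0.16477175],
       [-0.00512175, -0.0520793 , -0.99862982,  0.9255544 ],
       [ 0.        ,  0.        ,  0.        ,  1.        ]])}
0.1 [ 0.23671229 -0.68481698  0.22016057] [ 9.86182013e-01  1.65664050e-01 -1.61418233e-04 -6.58842972e-04] 0.09308281147315779
```

View pics/top0.png

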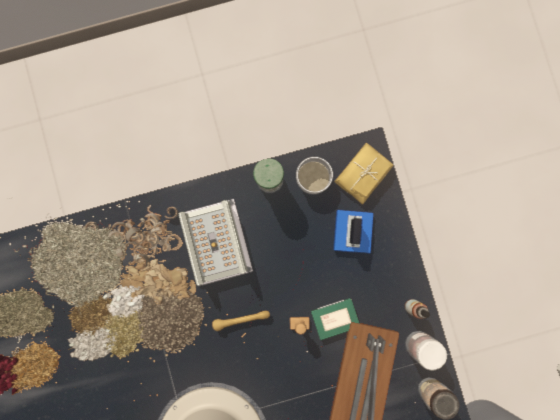

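View pics/scene0.png

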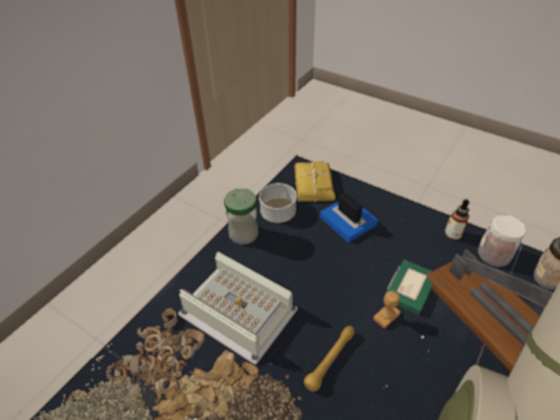

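The top view shows the filler at about (215,243), with its rails running near image-vertical. The tamper is at (353,231), the jar at (268,175), the tin at (314,176) and the packet at (364,173). The scene view shows the same things. I'll measure now.

```bash
cat > h.py <<'E'
import numpy as np, cv2
from rig import ctrl
def ray(n,uv,z):
    m=ctrl.camera_model(n);E=np.array(m['extrinsics'])
    d=E[:3,:3]@np.array([(uv[0]-m['cx'])/m['fx'],(uv[1]-m['cy'])/m['fy'],1]);o=E[:3,3]
    return o+d*(z-o[2])/d[2]
def proj(n,p):
    m=ctrl.camera_model(n);E=np.array(m['extrinsics']);c=E[:3,:3].T@(np.array(p)-E[:3,3])
    return np.array([m['cx']+m['fx']*c[0]/c[2],m['cy']+m['fy']*c[1]/c[2]])
def big(mask):
    cs,_=cv2.findContours(mask.astype(np.uint8),cv2.RETR_EXTERNAL,cv2.CHAIN_APPROX_NONE)
    return max(cs,key=cv2.contourArea)
def onplane(n,c,z): return np.array([ray(n,p,z)[:2] for p in c.reshape(-1,2)],np.float32)
E
python3 - <<'E'
from h import *
im=cv2.imread('pics/top0.png');h=cv2.cvtColor(im,cv2.COLOR_BGR2HSV)
c=big((abs(h[...,0].astype(int)-112)<12)&(h[...,1]>150)&(h[...,2]>60))
print('tamper',cv2.minAreaRect(onplane('top',c,.016)))
sub=np.zeros(im.shape[:2],bool);sub[205:260,335:372]=1
c=big(sub&(h[...,2]<50)); print('handle px',cv2.minAreaRect(c)); print(cv2.minAreaRect(onplane('top',c,.061)))
a=cv2.resize(im[190:295,170:260],None,fx=5.5,fy=5.5,interpolation=cv2.INTER_CUBIC)
b=cv2.resize(im[205:260,325:380],None,fx=5,fy=5,interpolation=cv2.INTER_CUBIC)
o=np.zeros((a.shape[0],a.shape[1]+b.shape[1],3),np.uint8);o[:,:a.shape[1]]=a;o[:b.shape[0],a.shape[1]:]=b
cv2.imwrite('pics/crop0.png',o);print(o.shape)
E
```

```text
tamper ((0.4635768234729767, -0.3243153691291809), (0.08205773681402206, 0.08998588472604752), 84.25299072265625)
handle px ((352.0, 231.0), (22.0, 2.0), 90.0)
((0.46365752816200256, -0.31408262252807617), (0.004274201579391956, 0.04707276076078415), 88.72138214111328)
(578, 770, 3)
```

View pics/crop0.png

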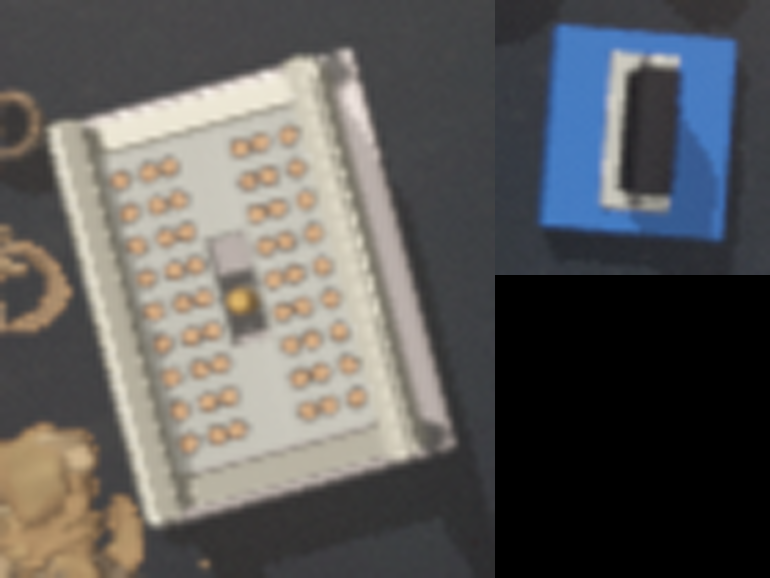

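The crop shows the brass pin at crop (241,301) inside the deck slot, which runs from (230,235) to (248,340). The four corner dots of the deck are at (122,180), (290,135), (190,443) and (357,397). The handle is dark and sits in the middle of the blue plate.

```bash
python3 - <<'E'
from h import *
f=lambda x,y:(170+(x+.5)/5.5-.5,190+(y+.5)/5.5-.5)
P=[ray('top',f(*p),.040)[:2] for p in[(122,180),(290,135),(190,443),(357,397)]]
c=np.mean(P,0);d=(P[0]+P[1]-P[2]-P[3]);a=np.arctan2(d[1],d[0]);print('filler',c,np.degrees(a),np.linalg.norm(d)/2)
q=P[0]+P[2]-P[1]-P[3];print('perp',np.degrees(np.arctan2(q[1],q[0]))-90)
R=np.array([[np.cos(a),np.sin(a)],[-np.sin(a),np.cos(a)]])
pin=ray('top',f(241,301),.048)[:2];print('pin',pin,'local',R@(pin-c))
# rail outer top corners z .064 (rough)
Q=[ray('top',f(*p),.064)[:2] for p in[(50,128),(350,50),(158,523),(452,445)]];print([R@(x-c) for x in Q])
s=ctrl.get_state();
from scipy.spatial.transform import Rotation as Ro
M=Ro.from_quat(s['tool_rot']).as_matrix();print('tool y dir deg',np.degrees(np.arctan2(M[1,1],M[0,1])),M[:,2])
im=cv2.imread('pics/top0.png');h=cv2.cvtColor(im,cv2.COLOR_BGR2HSV)
for n,uv,z in(('jar',(268,173),.102),('tin',(314,174),.043),('pkt',(364,173),.036)):print(n,ray('top',uv,z)[:2])
# scene check of filler & tamper
print(proj('scene',[*pin,.048]),proj('scene',[.4636,-.3243,.016]))
E
```

```text
filler [ 0.44370191 -0.01317656] 14.184857601393809 0.1080373441675117
perp 14.450748381716792
pin [ 0.43879101 -0.0150494 ] local [-0.00522011 -0.00061232]
[array([0.07861506, 0.05184705]), array([ 0.07795384, -0.06874139]), array([-0.08010494,  0.04892124]), array([-0.08034362, -0.0682894 ])]
tool y dir deg -70.92837414422357 [-5.36668707e-04  1.24599578e-03 -9.99999080e-01]
jar [ 0.58448961 -0.13717514]
tin [ 0.59026705 -0.2364208 ]
pkt [ 0.5920625  -0.34783106]
[238.57701002 296.63868449] [348.65893938 214.71902543]
```

send_rows:
  rows: "0.0227 0.036 0 -0.0433 1;0.0227 0.036 0 -0.0433 1;0.0227 0.036 0 -0.0433 1;0.0227 0.036 0 -0.0433 1;0.0227 0.036 0 -0.0433 1"
  squeeze: 40

```text
t: 0.6
tcp_pos: [0.3509, -0.5036, 0.2206]
tool_rot: [0.998, 0.057, -0.0, -0.0]
contact_force: [0.6, -0.2, 0.8]
width: 0.0929
finger_force: 0.0
```

send_rows:
  rows: "0.0227 0.036 0 -0.0433 1;0.0227 0.036 0 -0.0433 1;0.0227 0.036 0 -0.0433 1;0.0227 0.036 0 -0.0433 1;0.0227 0.0365 0 -0.0433 1"

```text
t: 1.1
tcp_pos: [0.4644, -0.3231, 0.2208]
tool_rot: [0.999, -0.051, -0.0, -0.0]
contact_force: [1.1, -0.5, 0.5]
width: 0.0929
finger_force: 0.0
```

send_rows:
  rows: "0 0 -0.04 0 1;0 0 -0.04 0 1;0 0 0 0 1;0 0 0 0 1"

```text
t: 1.5
tcp_pos: [0.4634, -0.3248, 0.1409]
tool_rot: [0.999, -0.05, -0.001, -0.0]
contact_force: [0.7, 0.5, 0.3]
width: 0.0929
finger_force: 0.0
```

send_rows:
  rows: "0 0 -0.04 0 1;0 0 -0.04 0 1;0 0 -0.016 0 1;0 0 0 0 1"

```text
t: 1.9
tcp_pos: [0.4636, -0.3252, 0.0447]
tool_rot: [0.999, -0.051, -0.001, -0.0]
contact_force: [0.2, -0.8, -0.3]
width: 0.093
finger_force: 0.0
```

send_rows:
  rows: "0 0 0 0 0;0 0 0 0 0;0 0 0 0 0;0 0 0 0 0;0 0 0 0 0"

```text
t: 2.4
tcp_pos: [0.4641, -0.3248, 0.0455]
tool_rot: [0.999, -0.05, 0.0, 0.0]
contact_force: [0.1, -0.8, 0.0]
width: 0.0574
finger_force: 0.0
```

send_rows:
  rows: "0 0 0 0 0;0 0 0 0 0;0 0 0 0 0;0 0 0 0 0;0 0 0 0 0"

```text
t: 2.9
tcp_pos: [0.4638, -0.3247, 0.0448]
tool_rot: [0.999, -0.05, -0.0, -0.0]
contact_force: [-1.5, 1.0, -1.8]
width: 0.0178
finger_force: 31.2
```

send_rows:
  rows: "0 0 0.02 0 0;0 0 0.03 0 0;0 0 0.03 0 0;0 0 0.03 0 0;0 0 0.03 0 0"

```text
t: 3.4
tcp_pos: [0.4633, -0.3244, 0.1857]
tool_rot: [0.999, -0.05, -0.001, -0.0]
contact_force: [0.1, 0.6, -2.5]
width: 0.0179
finger_force: 40.0
```

send_rows:
  rows: "-0.002 0.035 0 0.039 0;-0.002 0.035 0 0.039 0;-0.002 0.035 0 0.039 0;-0.002 0.035 0 0.039 0;-0.002 0.035 0 0.039 0"

```text
t: 3.9
tcp_pos: [0.4532, -0.1483, 0.1847]
tool_rot: [0.999, 0.048, -0.0, -0.0]
contact_force: [0.3, 0.7, -2.6]
width: 0.0176
finger_force: 40.0
```

send_rows:
  rows: "-0.002 0.035 0 0.039 0;-0.002 0.035 0 0.039 0;-0.002 0.035 0 0.039 0;-0.002 0.0316 0 0.038 0;0 0 0 0 0"

```text
t: 4.4
tcp_pos: [0.4453, -0.0092, 0.1848]
tool_rot: [0.992, 0.128, -0.0, -0.001]
contact_force: [0.4, -0.6, -3.6]
width: 0.0174
finger_force: 40.0
```

send_rows:
  rows: "0 0 -0.03 0 0;0 0 -0.03 0 0;0 0 0 0 0;0 0 0 0 0"

```text
t: 4.8
tcp_pos: [0.4454, -0.0136, 0.1249]
tool_rot: [0.992, 0.124, -0.001, 0.0]
contact_force: [-0.1, -0.3, -3.3]
width: 0.0173
finger_force: 40.0
```

```bash
python3 - <<'E'
from h import *
t=ctrl.camera('top');s=ctrl.camera('scene')
a=cv2.resize(t[180:300,150:280,::-1],None,fx=3,fy=3,interpolation=3);b=cv2.resize(s[190:350,160:320,::-1],None,fx=2.5,fy=2.5,interpolation=3)
cv2.imwrite('pics/t1.png',t[:,:,::-1]);cv2.imwrite('pics/s1.png',s[:,:,::-1])
o=np.zeros((400,800,3),np.uint8);o[:360,:390]=a;o[:,400:]=b;cv2.imwrite('pics/c1.png',o)
st=ctrl.get_state();print(st['tcp_pos'],st['tool_rot'],st['width'],st['contact_force'])
E
```

```text
[ 0.44630963 -0.01345035  0.12588658] [9.92253506e-01 1.24228633e-01 4.70300398e-04 7.68687705e-05] 0.01775458366333027 [-0.66681388 -0.6421726  -2.99257352]
```

View pics/c1.png

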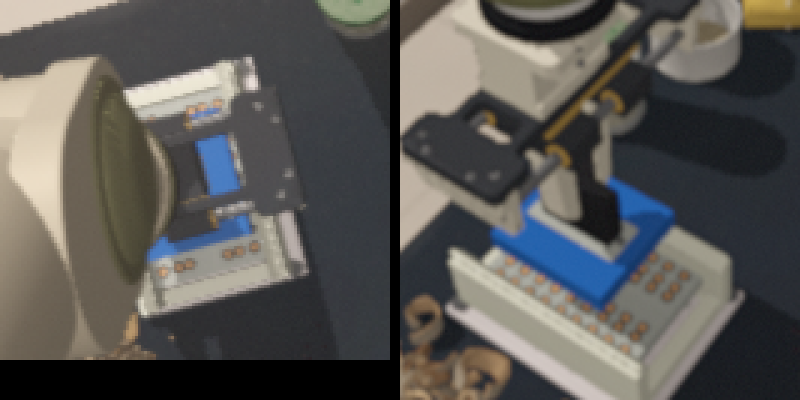

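The tamper is held level above the channel and lined up with the rails: the plate corners in the scene crop are at (495,238), (673,215) and (602,295). Next I lower it gently and watch the forces.

send_rows:
  rows: "0 0 -0.01 0 0;0 0 -0.008 0 0;0 0 0 0 0;0 0 0 0 0"

```text
t: 5.3
tcp_pos: [0.4456, -0.0132, 0.1067]
tool_rot: [0.992, 0.125, -0.0, -0.0]
contact_force: [0.1, 0.6, -3.3]
width: 0.0178
finger_force: 40.0
```

send_rows:
  rows: "0 0 -0.004 0 0;0 0 0 0 0;0 0 0 0 0"

```text
t: 5.6
tcp_pos: [0.4458, -0.0131, 0.1029]
tool_rot: [0.992, 0.125, -0.0, -0.0]
contact_force: [0.0, 0.0, -2.6]
width: 0.0174
finger_force: 40.0
```

send_rows:
  rows: "0 0 -0.004 0 0;0 0 0 0 0;0 0 0 0 0"

```text
t: 5.9
tcp_pos: [0.4457, -0.0131, 0.0988]
tool_rot: [0.992, 0.125, -0.0, 0.0]
contact_force: [-0.1, 0.1, -3.2]
width: 0.0176
finger_force: 40.0
```

send_rows:
  rows: "0 0 -0.003 0 0;0 0 0 0 0;0 0 0 0 0"

```text
t: 6.2
tcp_pos: [0.4458, -0.0131, 0.0958]
tool_rot: [0.992, 0.125, -0.0, -0.0]
contact_force: [0.3, -0.4, -3.3]
width: 0.0177
finger_force: 40.0
```

send_rows:
  rows: "0 0 -0.003 0 0;0 0 0 0 0;0 0 0 0 0"

```text
t: 6.5
tcp_pos: [0.4459, -0.0131, 0.0929]
tool_rot: [0.992, 0.125, -0.0, -0.0]
contact_force: [-0.0, -0.1, -2.7]
width: 0.0179
finger_force: 40.0
```

send_rows:
  rows: "0 0 -0.0015 0 0;0 0 0 0 0;0 0 0 0 0"

```text
t: 6.8
tcp_pos: [0.4459, -0.0131, 0.0914]
tool_rot: [0.992, 0.125, 0.0, -0.0]
contact_force: [1.3, -0.0, -1.2]
width: 0.0179
finger_force: 40.0
```

send_rows:
  rows: "0 0 -0.001 0 0;-0.0019 -0.0005 0 0 0;-0.0019 -0.0005 0 0 0;0 0 0 0 0;0 0 0 0 0"

```text
t: 7.3
tcp_pos: [0.4422, -0.0141, 0.0905]
tool_rot: [0.992, 0.125, 0.0, -0.0]
contact_force: [1.9, 1.4, 0.1]
width: 0.0177
finger_force: 40.0
```

send_rows:
  rows: "-0.001 -0.00025 0 0 0;0 0 0 0 0;0 0 0 0 0"

```text
t: 7.6
tcp_pos: [0.4401, -0.0146, 0.0902]
tool_rot: [0.992, 0.125, -0.001, 0.0]
contact_force: [-0.9, -0.4, -3.0]
width: 0.0178
finger_force: 40.0
```

send_rows:
  rows: "-0.001 -0.00025 0 0 0;0 0 0 0 0;0 0 0 0 0"

```text
t: 7.9
tcp_pos: [0.4398, -0.0147, 0.0903]
tool_rot: [0.992, 0.125, -0.0, 0.0]
contact_force: [-1.0, -0.0, -2.7]
width: 0.0174
finger_force: 40.0
```

The upward force vanished at x≈0.440, so the pin has entered the socket. Lowering onto the deck.

send_rows:
  rows: "0 0 -0.002 0 0;0 0 0 0 0;0 0 0 0 0"

```text
t: 8.2
tcp_pos: [0.44, -0.0146, 0.0883]
tool_rot: [0.992, 0.125, -0.0, 0.0]
contact_force: [-0.4, -0.1, -3.8]
width: 0.0173
finger_force: 40.0
```

send_rows:
  rows: "0 0 -0.002 0 0;0 0 0 0 0;0 0 0 0 0"

```text
t: 8.5
tcp_pos: [0.44, -0.0146, 0.0863]
tool_rot: [0.992, 0.125, -0.0, -0.0]
contact_force: [-0.2, 0.9, -2.4]
width: 0.0174
finger_force: 40.0
```

send_rows:
  rows: "0 0 -0.002 0 0;0 0 0 0 0;0 0 0 0 0"

```text
t: 8.8
tcp_pos: [0.44, -0.0146, 0.0845]
tool_rot: [0.992, 0.125, -0.0, 0.0]
contact_force: [-1.2, 0.3, 1.2]
width: 0.0175
finger_force: 40.0
```

send_rows:
  rows: "0 0 -0.0015 0 0;0 0 -0.0015 0 0;0 0 0 0 0;0 0 0 0 0"

```text
t: 9.2
tcp_pos: [0.4401, -0.0146, 0.0815]
tool_rot: [0.992, 0.125, 0.0, 0.0]
contact_force: [-2.1, 0.2, 5.7]
width: 0.0178
finger_force: 40.0
```

send_rows:
  rows: "0 0 -0.0015 0 0;0 0 -0.001 0 0;0 0 0 0 0;0 0 0 0 0"

```text
t: 9.6
tcp_pos: [0.44, -0.0146, 0.0792]
tool_rot: [0.992, 0.125, 0.0, 0.0]
contact_force: [-1.7, 0.2, 9.3]
width: 0.0178
finger_force: 40.0
```

send_rows:
  rows: "0 0 -0.001 0 0;0 0 0 0 0;0 0 0 0 0"

```text
t: 9.9
tcp_pos: [0.4401, -0.0146, 0.0787]
tool_rot: [0.992, 0.125, 0.0, 0.0]
contact_force: [-3.3, 1.0, 19.7]
width: 0.0179
finger_force: 40.0
```

send_rows:
  rows: "0 0 0 0 0;0 0 0 0 0;0 0 0 0 0;0 0 0 0 0;0 0 0 0 0"

```text
t: 10.4
tcp_pos: [0.4401, -0.0146, 0.0787]
tool_rot: [0.992, 0.125, 0.0, 0.0]
contact_force: [-3.4, 0.9, 19.5]
width: 0.0173
finger_force: 40.0
```

```bash
python3 - <<'E'
from h import *
s=ctrl.camera('scene')
cv2.imwrite('pics/c2.png',cv2.resize(s[150:370,150:350,::-1],None,fx=2.7,fy=2.7,interpolation=3))
st=ctrl.get_state();print(st['tcp_pos'],st['contact_force'],st['torque'],st['finger_force'])
E
```

```text
[ 0.44007212 -0.01463176  0.07870133] [-3.08154345 -0.2294826  19.17629084] [ 1.88475332e-01  9.08955793e-01 -5.07827962e-04] 40.00488817691803
```

View pics/c2.png

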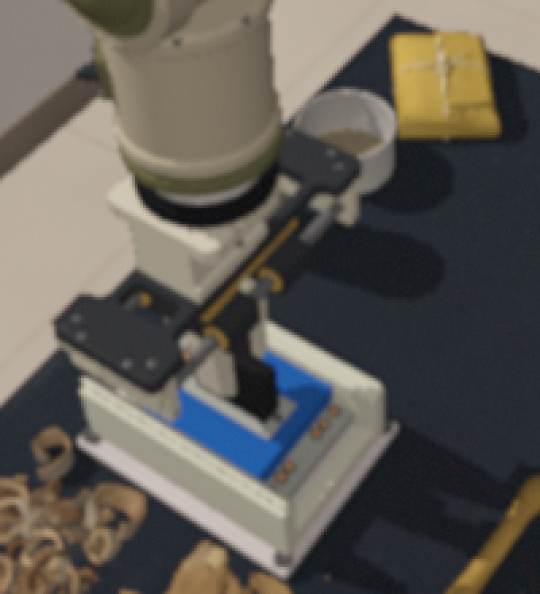

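The tamper lies flat and deep between the rails (plate near (270,420)), and the grip is holding. Handing in.

```bash
python3 -c "
from rig import ctrl
print(ctrl.hand_in())"
```

```text
the job is handed in; nothing more can be done
None
```

The tamper is seated over the pin and held by its handle with the deck pressed to its stop (about 19 N down, 40 N grip); I handed it in at about 10.5 s, and no verdict was returned.

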